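# Raise the microscope camera on its screw jack and clamp it

## Robot

A 7-joint arm with a two-finger parallel gripper is mounted at the origin on the work surface. World frame = base frame: x ahead of the robot, y to its left, z up, the work surface at z = 0. Lengths are in m, angles in rad, forces in N, time in s.
With the tool pointing down it reaches from about 0.4 to 0.875 m from the base axis. Payload 19.3 kg.
Tool frame: the origin (TCP) lies between the finger pads; the fingertips stand 8 mm ahead of it and the grasp point (between the pads) lies 11 mm behind it (arm.tip_reach is the distance from the TCP to the fingertips, in m); z points along the fingers, y is the line along which they close (so a half turn about z gives the same grasp; the last joint's range is limited). The gripper opens to 85 mm and grips with 20 to 120 N. Pads are 22 mm wide; open, the fingers measure 114 mm over their backs; the gripper's body (76 mm by 85 mm) begins 54 mm behind the grasp point. The pads swing forward as they close: fully open they stand 13 mm farther back than shut.
Start: joints at [1.164, 0.521, -0.036, 1.599, 0.021, 1.021, -0.113], TCP at [0.207, -0.59, 0.239] pointing down, gripper open.
Joint ranges: [-2.91, 2.91], [-0.3, 2.13], [-1.5, 1.42], [0.17, 2.43], [-1.26, 4.41], [0.16, 1.93], [-2.52, 2.52]. Speed limits (rad/s): [1.89, 1.89, 2.39, 2.39, 3.01, 3.01, 3.01].

## Interface

Orientations are given as a 3x3 rotation matrix whose columns are the frame's x, y, z axes.
In Python, from plant import arm, effector, solve_ik, viewer, order gives the robot as it stands. The module is installed in compiled form; this text tells all that it offers. Calls block until the motion is done:
- arm.move_ptp(position, orientation): joint-space move of the TCP to a pose.
- arm.move_linear(position, orientation=None, max_speed=0.15): straight line of the TCP; orientation=None keeps the orientation; max_speed is the mean speed in m/s.
- arm.movej(angles): joint-space move.
- effector.command_gripper(opening, effort=None): finger opening in m; effort is the grip in N (None keeps the last); returns when the fingers have stopped.
- arm.sleep(seconds).
- solve_ik(position, orientation): joint angles nearest the present ones, or None.
- arm.get_state(): the state.
- viewer.grab_frame(name): name is "scene" or "top"; returns a dict with "image" (480x640x3 uint8, blue, green, red), "camera_matrix" (3x3 intrinsics, pixels), "k1" (the pictures are not rectified: a ray, as slopes to the right and down, at radius r is drawn at 1 + k1 r^2 times it, then the intrinsics apply), "position" and "orientation" of the camera in the world. Camera axes: x right, y down, z forward; pixel columns grow to the right and rows downward; lengths in m; the calibration is good to about 2 mm. A picture is of the moment at which its call begins. There is no depth.
A pose or a line that the arm cannot do raises arm.Unreachable and nothing moves.
- order.sign_off(): hands the job in; it is judged then, once.
The state is a dict: "time": time; "joints": joint angles; "dq": joint speeds; "joint_torque": joint torques, N m; "eef_pos": TCP position; "tool_rot": TCP orientation; "contact_force": force on the tool from outside, world axes, zero at the start; "torque": the same for the moment, N m; "width": finger opening in m; "finger_force": force on a finger pad.
Only numpy, scipy, OpenCV 4.12 (cv2) and the standard library are available. Lean on these libraries where they do the work, as an engineer would, in place of code of your own. Each camera call takes 0.05 s, during which the arm holds its last target. There are 200 camera calls.

## Task

The microscope camera sits too low on its screw-jack stand. Crank the stand's handwheel counter-clockwise (seen from above) until you feel it come up against its top stop, then back it off a quarter turn so that the screw does not jam. Then press the clamp lever down flat to lock the height, and leave the bottle, the canister and the slide box where they are.

Things in the scene. Friction and masses are not known exactly. Their poses are not given: they have to be found in the camera images.
- jack: Screw-jack stand, bolted down: steel plate 190 (x) by 390 (y) mm; gearbox (top 62 mm) under the handwheel at its -y end, column foot (top 60 mm) at its +y end. Origin: underside centre, on the bench; z up. A black camera 70 mm wide on the column, centre 49 mm to +x and 70 mm to +y of the origin, top 210 to 240 mm, rises 12 mm a turn. Keep gripper and wrist clear of it.
- wheel_axis (a point): Point on the handwheel's vertical axis, at the height of the middle of the crank handle (119.5 mm above the bench). The wheel is a black rim of 124 mm outside diameter with three steel spokes; top of rim and hub at most 96 mm above the bench. Turned by its crank handle.
- spinner_grip (a point): Centre (half-way up) of the crank handle: an upright black round grip, 22 mm in diameter, 45 mm tall (97 to 142 mm above the bench), standing on the wheel's rim 50 mm from the wheel's axis. It spins freely on its own pin, so it can be held from above with a fixed tool direction while it is carried round.
- handwheel (a joint): Angle of the handwheel, rad, growing counter-clockwise seen from above (raises the camera). 0 is the bottom stop. The top stop is hard, somewhere between 12 and 16, about 1 to 2 turns above the start; its exact value is not given: find it by feel. Turning takes 2 to 3 N at the crank handle; the wheel stays where it is left.
- clamp (a joint): Angle of the clamp lever, rad: 0 is raised (the lever slopes 40 degrees up and away from the column), 0.7 is pressed down flat, level, against its stop. Needs about 3 to 4 N at the pad; stays where it is left.
- clamp_pivot (a point): The clamp lever's pivot, 74 mm above the bench, beside the column. The axis is level; seen from above the lever points from here away from the column, half-way between the stand's -x and +y.
- clamp_pad (a point): Centre of the upper face of the lever's black pad, 72.5 mm from the pivot. The pad is 55 mm long along the lever and 26 mm wide; the lever ends 100 mm from the pivot. Flat, the pad's upper face is 79 mm above the bench, over the column foot, 9 mm clear of it.
- dropper_mid (a point): Middle of a small amber bottle, 36 mm in diameter, 85 mm tall, standing loose on the bench. Leave it alone.
- canister_mid (a point): Middle of a clear jar with black cap, 48 mm in diameter, 70 mm tall, standing loose. Leave it alone.
- slidebox_mid (a point): Middle of a flat grey and white slide box, 87 by 102 by 34 mm, lying loose. Leave it alone.

How it is judged:
On the way, in this order (a step that is already met when the one before it is completed fails the run):
1. the handwheel is cranked up against its top stop (value of joint handwheel above 13.9 rad), for 0.1 s.
2. the handwheel is backed off a quarter turn from the stop and rests there (value of joint handwheel between 12 and 12.86 rad and velocity of joint handwheel between -0.3 and 0.3 rad/s), for 0.3 s.
3. the clamp lever is pressed down flat (value of joint clamp above 0.62 rad), for 0.2 s.
At the end, for the whole second after the job is handed in: The handwheel rests a quarter turn (90 degrees, give or take 25) below its top stop, after having been at the stop, and the clamp lever is down within 5 degrees of flat; the bottle, canister and slide box have not been moved by more than 30 mm or tipped over (value of joint handwheel between 12 and 12.86 rad and value of joint clamp above 0.62 rad and velocity of joint handwheel between -0.1 and 0.1 rad/s); the robot touches nothing.
It fails at once if a bystander is moved or tipped (distance of any of dropper_mid, canister_mid, slidebox_mid from where it was at the start of the episode above 0.03 m or angle between any of dropper_mid, canister_mid, slidebox_mid's own z axis and vertical above 0.5 rad).
It also fails if it takes over 72 s, if anything falls off the work surface, if the arm or the gripper's body presses on something with over 40 N, if the wrist force passes 120 N, or if a joint passes its speed limit or range.

## Working session

There is one attempt and no reset: what is moved stays moved. The work goes in short steps, each a Python script; the robot and the scene stay as the last script left them, time stands still between calls to the robot, and variables do not carry over. Pictures are saved under pics/ and viewed, at most 10 in all, crops included, and the job is handed in when it is done.

```bash
mkdir -p pics; python3 - <<'E'
from plant import arm,viewer
import cv2,numpy as np
for n in("scene","top"):
    f=viewer.grab_frame(n);cv2.imwrite(f"pics/{n}0.png",f["image"]);print(n,f["camera_matrix"].tolist(),f["k1"],np.round(f["position"],4),np.round(f["orientation"],4).tolist())
s=arm.get_state();print({k:np.round(v,3) for k,v in s.items()})
E
```

```text
scene [[487.8693094940483, 0.0, 311.1836314076987], [0.0, 487.8693094940483, 236.79914022424853], [0.0, 0.0, 1.0]] -0.03847618096500626 [1.2566 0.5979 0.8129] [[-0.691, 0.4275, -0.5829], [0.7227, 0.427, -0.5434], [0.0166, -0.7968, -0.604]]
top [[614.7758998646345, 0.0, 310.6856944591248], [0.0, 614.7758998646345, 245.75605068506795], [0.0, 0.0, 1.0]] -0.1796838432293634 [ 0.3815 -0.0017  1.4176] [[-0.0052, -0.9904, 0.1383], [-0.9999, 0.003, -0.0161], [0.0156, -0.1384, -0.9903]]
{'time': np.float64(0.1), 'joints': array([ 1.164,  0.522, -0.036,  1.6  ,  0.021,  1.021, -0.113]), 'dq': array([ 0.001, -0.001, -0.   , -0.002, -0.001, -0.001, -0.001]), 'joint_torque': array([ 6.0000e-03, -9.2847e+01,  1.9860e+00, -3.7053e+01,  1.8000e-02,
        5.0000e-03, -0.0000e+00]), 'eef_pos': array([ 0.206, -0.59 ,  0.239]), 'tool_rot': array([[ 0.944,  0.33 , -0.   ],
       [ 0.33 , -0.944,  0.001],
       [-0.   , -0.001, -1.   ]]), 'contact_force': array([-0.277, -0.784, -0.925]), 'torque': array([ 0.047, -0.005,  0.023]), 'finger_force': np.float64(0.0), 'width': np.float64(0.085)}
```

View pics/scene0.png

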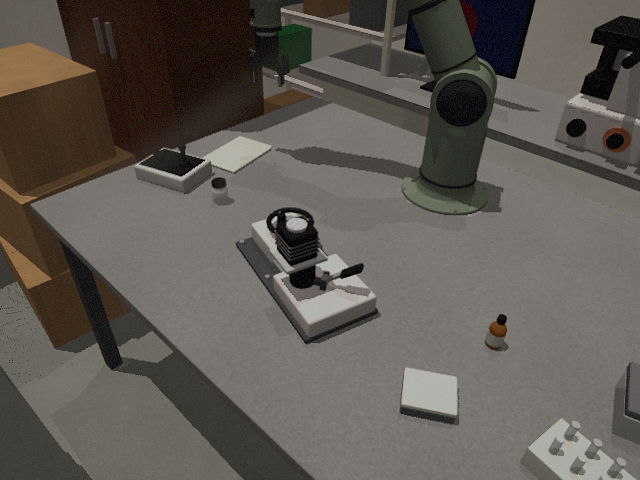

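View pics/top0.png

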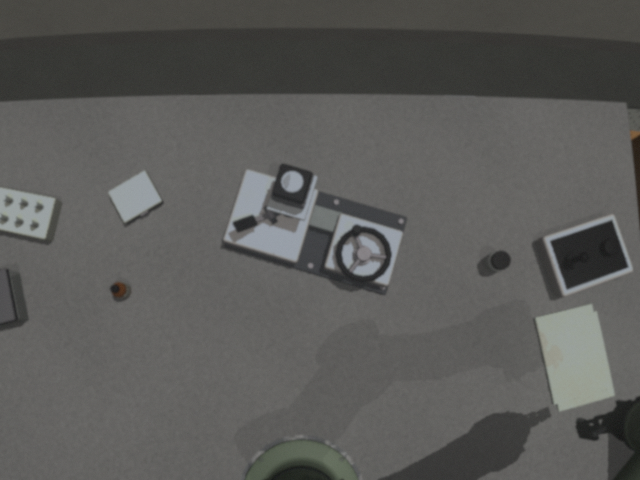

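The scene view shows the jack mid-bench (wheel near (290,220), clamp pad near (350,270)). In the top view the wheel is near (363,254), the pad near (245,223), the bottle at (120,290), the canister at (498,261) and the slide box at (135,197). I'll zoom in.

```bash
cat > h.py <<'E'
import numpy as np,cv2
from plant import arm,effector,solve_ik,viewer,order
def ray(f,u,v):
    K=np.array(f["camera_matrix"]);k=f["k1"]
    p=cv2.undistortPoints(np.array([[[u,v]]],float),K,np.array([k,0,0,0.]))[0,0]
    return np.array(f["position"]),np.array(f["orientation"])@np.array([p[0],p[1],1])
def onz(f,u,v,z):
    o,d=ray(f,u,v);return o+d*(z-o[2])/d[2]
def proj(f,P):
    c=np.array(f["orientation"]).T@(np.array(P)-f["position"]);s=c[:2]/c[2]
    s=s*(1+f["k1"]*(s@s));return s*f["camera_matrix"][0][0]+np.array(f["camera_matrix"])[:2,2]
E
python3 - <<'E'
import cv2
a=cv2.imread("pics/top0.png")[155:300,215:415];b=cv2.imread("pics/scene0.png")[195:345,230:390]
cv2.imwrite("pics/topc.png",cv2.convertScaleAbs(cv2.resize(a,None,fx=4,fy=4,interpolation=2),alpha=1.6))
cv2.imwrite("pics/scc.png",cv2.convertScaleAbs(cv2.resize(b,None,fx=4,fy=4,interpolation=2),alpha=1.5))
E
```

```text
(no output)
```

View pics/topc.png

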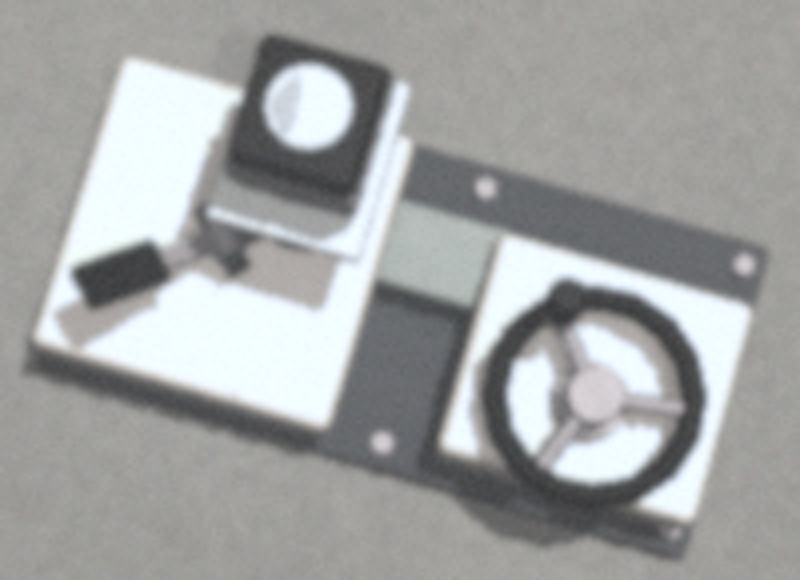

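View pics/scc.png

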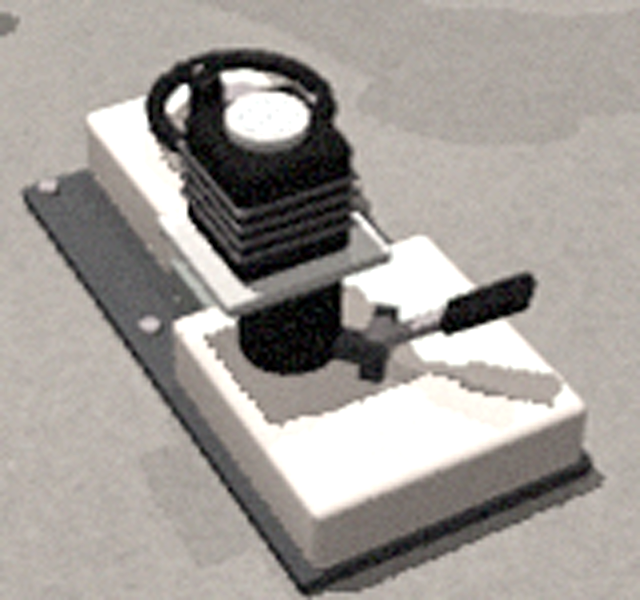

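The top crop shows the rim centre at crop (595,396), the hub at (598,393), the handle top at (568,293) and the pad centre at (122,273). The column-foot corners are at (125,57), (410,140), (330,428) and (35,345). The scene crop confirms the handle is upright at (205,85) and the lever is raised. Next I'll convert these to world points and check them against the given sizes.

```bash
python3 - <<'E'
from h import *
f=viewer.grab_frame("top");g=viewer.grab_frame("scene")
c=lambda x,y,z:onz(f,215+(x+.5)/4-.5,155+(y+.5)/4-.5,z)
s=lambda x,y,z:onz(g,230+(x+.5)/4-.5,195+(y+.5)/4-.5,z)
W=c(595,396,.094);Hb=c(598,393,.096);H=c(568,293,.142);P=c(122,273,.124)
print("rim",W,"hub",Hb,"handle",H,"r",np.hypot(*(H-W)[:2]))
print("rim radii",[np.hypot(*(c(*q,.09)-W)[:2]) for q in((482,396),(706,396),(595,507))])
F=[c(*q,.06) for q in((125,57),(410,140),(330,428),(35,345))]
for i in range(4):
    d=(F[i]-F[(i+1)%4])[:2];print("foot edge",np.hypot(*d),np.degrees(np.arctan2(d[1],d[0])))
print("foot centre",np.mean(F,0),"pad",P)
d=(np.mean(F,0)-W)[:2];print("wheel->foot",np.hypot(*d),np.degrees(np.arctan2(*d[::-1])))
tip=c(85,289,.138)
print("scene handle top",s(205,68,.142),"pad(scene)",s(490,300,.124))
print("clear",[onz(f,*q,z) for q,z in(((498,261),.07),((120,288),.08),((135,197),.034))])
# lever: pivot approx
print("tip",tip,"scene tip top",s(533,277,.14))
E
```

```text
rim [ 0.54868319 -0.13783453  0.094     ] hub [ 0.55006754 -0.13929301  0.096     ] handle [ 0.59739697 -0.11955503  0.142     ] r 0.052030487541874094
rim radii [np.float64(0.06135593567887263), np.float64(0.061426878524236346), np.float64(0.060205928554516674)]
foot edge 0.16917261051546362 73.15957253779013
foot edge 0.1699225996270311 -15.549628448536597
foot edge 0.1714507427794914 -105.94931764669607
foot edge 0.172553058035471 163.68103136172977
foot centre [0.64144099 0.06542782 0.06      ] pad [0.61192854 0.11712474 0.124     ]
wheel->foot 0.22342692903958652 65.47064331981477
scene handle top [ 0.58797392 -0.12827125  0.142     ] pad(scene) [0.61404014 0.12129107 0.124     ]
clear [array([ 0.5336788 , -0.44605599,  0.07      ]), array([0.47540952, 0.39786375, 0.08      ]), array([0.69043411, 0.38388173, 0.034     ])]
tip [0.60092966 0.13534619 0.138     ] scene tip top [0.59838832 0.13668656 0.14      ]
```

```bash
cat >> h.py <<'E'
W=np.array([.5494,-.1385]);TH0=np.radians(21.5);R=.050;ZG=.1105
def down(a): # tool y at world angle a (deg), pointing down
    y=np.array([np.cos(np.radians(a)),np.sin(np.radians(a)),0]);z=np.array([0,0,-1.]);return np.stack([np.cross(y,z),y,z],1)
def hp(t,z=ZG,w=W): return np.array([w[0]+R*np.cos(t),w[1]+R*np.sin(t),z])
E
python3 - <<'E'
from h import *
g=viewer.grab_frame("scene")
for z in(.097,.142): print((proj(g,hp(TH0,z))-[230,195])*4)
print("cam",onz(viewer.grab_frame("top"),215+308/4,155+105/4,.225))
for a in(-15,-38,-60,-80,142,120,100):
    for p in (hp(TH0),hp(TH0+3.14),[.606,.131,.09]):
        q=solve_ik(p,down(a));print(a,None if q is None else np.round(q,2))
E
```

```text
[204.68404678 137.00320754]
[203.16538611  77.05560652]
cam [0.67784653 0.01542794 0.225     ]
-15 [ 0.39  0.68 -0.43  1.73  0.37  0.81 -0.47]
-15 [ 0.48  0.57 -0.4   1.95  0.34  0.68 -0.39]
-15 [ 0.01  0.74 -0.48  1.71  0.45  0.81 -0.94]
-38 [ 0.34  0.67 -0.34  1.74  0.3   0.79 -0.82]
-38 [ 0.42  0.56 -0.31  1.95  0.27  0.66 -0.72]
-38 [-0.03  0.73 -0.42  1.71  0.39  0.79 -1.3 ]
-60 [ 0.28  0.66 -0.26  1.74  0.23  0.77 -1.14]
-60 [ 0.36  0.56 -0.23  1.96  0.2   0.65 -1.05]
-60 [-0.07  0.72 -0.36  1.71  0.34  0.77 -1.64]
-80 [ 0.22  0.66 -0.18  1.74  0.16  0.76 -1.43]
-80 [ 0.31  0.55 -0.16  1.96  0.14  0.64 -1.34]
-80 [-0.1   0.71 -0.31  1.71  0.29  0.76 -1.95]
142 [ 0.85  1.03 -1.28  1.71  1.04  1.25  1.78]
142 [-0.56  1.07  1.3   2.   -1.19  1.14 -2.52]
142 [ 0.42  1.08 -1.28  1.69  1.09  1.26  1.37]
120 [ 0.85  1.03 -1.28  1.71  1.04  1.25  1.4 ]
120 [ 1.02  0.93 -1.28  1.93  1.01  1.13  1.41]
120 [ 0.34  0.95 -1.07  1.69  0.93  1.1   1.07]
100 [ 0.59  0.76 -0.75  1.72  0.63  0.92  1.33]
100 [ 0.71  0.64 -0.72  1.94  0.6   0.78  1.4 ]
100 [ 0.24  0.85 -0.87  1.69  0.77  0.97  0.83]
```

The handle estimate reprojects onto the handle in the scene view, at crop (203,77). I'll grasp it now and make a short test crank.

```bash
python3 - <<'E'
from h import *
Rt=down(-38)
def pr(m):
    s=arm.get_state();print(m,round(s["time"],2),np.round(s["eef_pos"],4),np.round(s["contact_force"],1),round(s["width"],4),round(float(s["finger_force"]),1))
arm.move_ptp(hp(TH0,.24),Rt);pr("above")
arm.move_linear(hp(TH0),Rt,.2);pr("down")
effector.command_gripper(.0,25);pr("grip")
for i in range(1,4):
    arm.move_linear(hp(TH0+np.radians(12*i)),Rt,.1);pr(i)
f=viewer.grab_frame("top")["image"][155:300,215:415]
cv2.imwrite("pics/top1.png",cv2.convertScaleAbs(cv2.resize(f,None,fx=4,fy=4,interpolation=2),alpha=1.6))
E
```

```text
above 2.48 [ 0.5957 -0.1215  0.2399] [-0.8 -0.6 -0.1] 0.0855 0.0
down 3.28 [ 0.5965 -0.1204  0.1115] [-0.7 -0.1  0.5] 0.0855 0.0
grip 3.88 [ 0.5959 -0.1202  0.1108] [-3.   0.3  6.2] 0.0207 27.2
1 4.14 [ 0.591  -0.1104  0.1108] [-0.8  1.5  5.5] 0.021 27.2
2 4.4 [ 0.5845 -0.1023  0.1108] [-0.4  2.   5.9] 0.0211 27.1
3 4.66 [ 0.5765 -0.0957  0.1108] [0.9 4.  6.2] 0.021 27.2
```

View pics/top1.png

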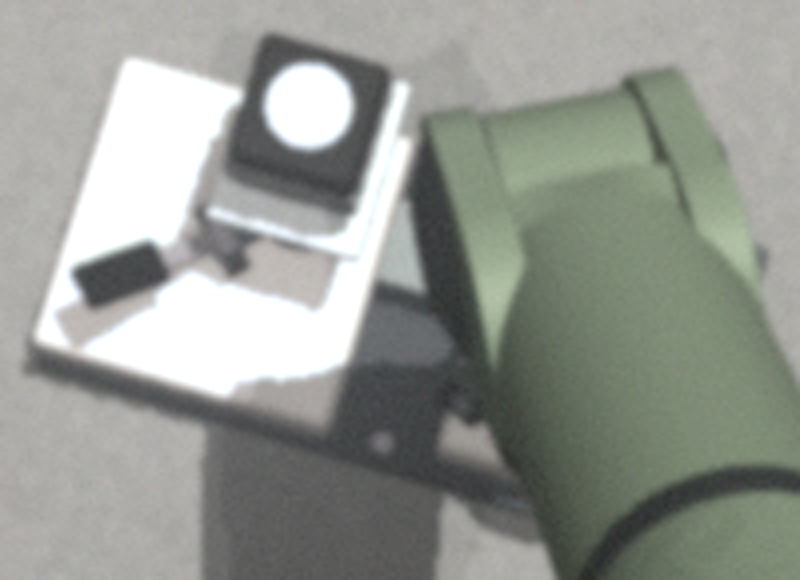

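The arm hides the wheel in this view, but the handle is held (21 mm width) and turning at 2–4 N, and the camera is clear. I'll keep cranking with force monitoring.

```bash
cat >> h.py <<'E'
def feel(c):
    s=arm.get_state();p=s["eef_pos"][:2]-W;t=np.arctan2(p[1],p[0]);t=c+(t-c+np.pi)%(2*np.pi)-np.pi
    F=s["contact_force"];u=np.array([np.cos(t),np.sin(t)])
    return t,F[1]*u[0]-F[0]*u[1],F[:2]@u,np.hypot(*p),s["time"]
E
python3 - <<'E'
from h import *
Rt=down(-38);d0=57.5-36
c=57.5
log=[]
while c<57.5+730:
    c+=12 if c<57.5+260 else 6
    arm.move_linear(hp(np.radians(c)),Rt,.1)
    t,ft,fr,r,T=feel(np.radians(c));log.append((c,np.degrees(t),ft,fr,r*1e3,T))
    if ft<-9 or abs(fr)>30 or abs(np.degrees(t)-c)>4:break
L=np.round(log,1)
for l in list(L[:-12:4])+list(L[-12:]):print(*l)
E
```

```text
69.5 69.5 1.1 5.0 50.7 5.0
117.5 117.8 2.2 10.5 51.0 6.0
165.5 166.9 2.2 6.5 50.5 7.0
213.5 214.5 1.6 -0.8 49.8 8.1
261.5 262.3 2.5 -3.6 49.1 9.1
309.5 310.7 1.8 -5.8 49.0 10.1
339.5 340.1 1.9 -5.4 49.3 11.1
363.5 363.9 2.4 -2.7 49.7 12.1
369.5 369.9 1.9 -1.6 49.8 12.4
375.5 375.9 2.3 -0.7 49.9 12.6
381.5 381.9 2.3 -0.4 50.0 12.9
387.5 388.0 2.0 0.7 50.1 13.1
393.5 394.0 3.1 0.6 50.2 13.4
399.5 400.0 1.1 1.1 50.4 13.6
405.5 406.0 1.8 1.7 50.4 13.9
411.5 412.0 2.6 2.9 50.5 14.1
417.5 418.1 1.7 2.6 50.6 14.4
423.5 424.0 1.5 5.1 50.7 14.6
429.5 426.8 -17.7 3.6 50.5 14.9
```

Tangential force jumped to -18 N near 426°, about 1.13 turns from the start, which looks like the hard stop. I'll press a little more to confirm, then back off 90°.

```bash
python3 - <<'E'
from h import *
Rt=down(-38);rd=np.radians
arm.sleep(.15);print(np.round(feel(rd(429.5)),3))
arm.move_linear(hp(rd(431)),Rt,.05);arm.sleep(.15);s=feel(rd(431));print("stop",np.degrees(s[0]),s[1:])
st=np.degrees(s[0])-.5
for c in np.linspace(st,st-90,10)[1:]:
    arm.move_linear(hp(rd(c)),Rt,.1)
arm.sleep(.5);s=feel(rd(c));print("back",np.degrees(s[0]),st-np.degrees(s[0]),s[1:])
effector.command_gripper(.085);p=arm.get_state()["eef_pos"];print(p,arm.get_state()["contact_force"],arm.get_state()["width"])
arm.move_linear(np.array([p[0],p[1],.25]),Rt,.2)
# move aside to see the wheel
arm.move_ptp([.40,.20,.35],Rt)
f=viewer.grab_frame("top");cv2.imwrite("pics/top2.png",cv2.convertScaleAbs(cv2.resize(f["image"][155:300,215:415],None,fx=4,fy=4,interpolation=2),alpha=1.6));print(f["position"],arm.get_state()["time"])
E
```

```text
[  7.45  -16.328   3.281   0.051  15.042]
stop 427.0234628875548 (np.float64(-25.2880829425623), np.float64(4.4833886685212), np.float64(0.05053191451069585), 15.4417)
back 335.9716684530023 90.5517944345525 (np.float64(-2.657799267123922), np.float64(-8.22930775671522), np.float64(0.049133518107465614), 18.2167)
[ 0.5952327  -0.15837642  0.11044246] [ 0.08676839 -0.18423341  0.21079381] 0.08491937848402152
[ 0.38147346 -0.00170077  1.41760806] 21.3083
```

View pics/top2.png

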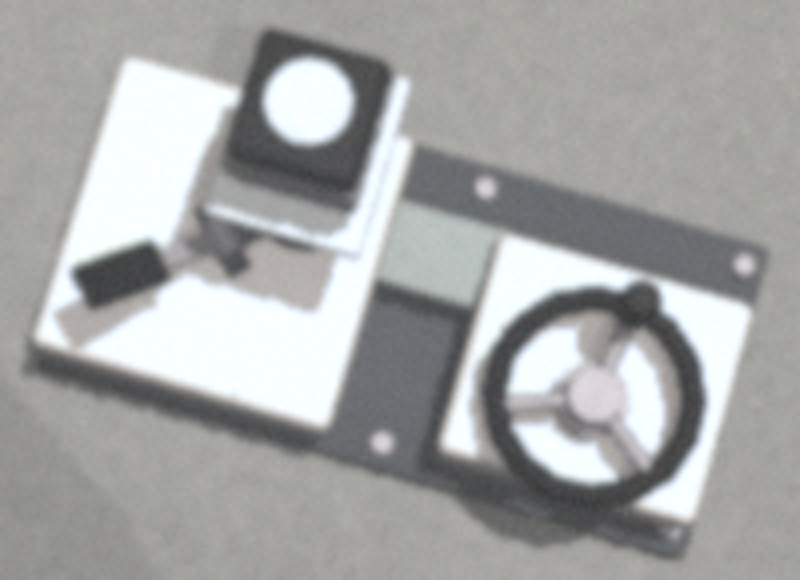

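The camera is clear, and the handle now sits at crop (641,300), about -24° around the wheel, which matches the quarter-turn back-off. Now I'll press the clamp with closed fingers, tilted away from the camera.

```bash
python3 - <<'E'
from h import *
from scipy.spatial.transform import Rotation as Ro
dr=np.array([np.cos(np.radians(119)),np.sin(np.radians(119)),0])
ax=np.cross([0,0,1],dr)   # rotating up-axis toward dr
best=None
tgt=np.array([.613,.119,0])+.011*dr
for tilt in(20,15,0):
    for a in(29,-151):
        M=Ro.from_rotvec(ax*np.radians(tilt)).as_matrix()@down(a)
        tip=lambda z:tgt+[0,0,z]-arm.tip_reach*M[:,2]
        q=[solve_ik(tip(z),M) for z in(.2,.14,.077)]
        print(tilt,a,[None if x is None else np.round(x,2) for x in q])
        if best is None and all(x is not None for x in q):best=(tilt,M)
tilt,M=best;tip=lambda z:tgt+[0,0,z]-arm.tip_reach*M[:,2]
effector.command_gripper(0)
arm.move_ptp(tip(.2),M)
arm.move_linear(tip(.15),M,.1);z=.15;b=arm.get_state()["contact_force"]
print("baseline",np.round(b,1))
while z>.074:
    z-=.004;arm.move_linear(tip(z),M,.06);s=arm.get_state();F=s["contact_force"]-b
    print(round(z,3),round(s["eef_pos"][2]+arm.tip_reach*M[2,2],4),np.round(F,1))
    if F[2]>18 or np.linalg.norm(F[:2])>15:break
arm.sleep(.3);print(arm.get_state()["time"])
E
```

```text
20 29 [array([-0.03,  0.61, -0.67,  1.7 ,  0.8 ,  1.14, -0.54]), array([-0.07,  0.68, -0.62,  1.74,  0.87,  1.05, -0.62]), array([-0.11,  0.77, -0.56,  1.77,  0.94,  0.96, -0.7 ])]
20 -151 [array([-1.17,  0.92,  1.22,  1.76, -0.66,  0.93, -2.44]), array([-1.16,  1.04,  1.22,  1.8 , -0.82,  0.88, -2.34]), array([-1.09,  1.01,  1.  ,  1.83, -0.74,  0.7 , -2.45])]
15 29 [array([ 0.  ,  0.6 , -0.66,  1.68,  0.71,  1.1 , -0.44]), array([-0.03,  0.67, -0.61,  1.73,  0.77,  1.  , -0.51]), array([-0.07,  0.75, -0.55,  1.76,  0.85,  0.9 , -0.59])]
15 -151 [array([-1.13,  0.91,  1.22,  1.74, -0.73,  1.  , -2.36]), array([-1.05,  0.88,  1.01,  1.78, -0.64,  0.83, -2.46]), array([-1.04,  1.  ,  1.01,  1.81, -0.82,  0.77, -2.34])]
0 29 [array([ 0.14,  0.63, -0.68,  1.62,  0.44,  1.06, -0.16]), array([ 0.13,  0.7 , -0.66,  1.67,  0.5 ,  0.95, -0.21]), array([ 0.1 ,  0.78, -0.62,  1.7 ,  0.57,  0.85, -0.26])]
0 -151 [array([-0.8 ,  0.69,  0.8 ,  1.67, -0.57,  1.03, -2.45]), array([-0.8 ,  0.78,  0.8 ,  1.72, -0.67,  0.94, -2.36]), array([-0.68,  0.8 ,  0.59,  1.75, -0.6 ,  0.78, -2.43])]
baseline [ 1.1 -0.2 -0.1]
0.146 0.1461 [-2.1 -0.4 -0.2]
0.142 0.1418 [-0.9 -0.2 -0.5]
0.138 0.1378 [-0.9  0.7  0.2]
0.134 0.1337 [-1.4 -0.3 -0.2]
0.13 0.1297 [-0.6  0.8 -0.1]
0.126 0.1257 [-1.4  0.3 -0.1]
0.122 0.1217 [-1.2  0.1 -0.8]
0.118 0.1177 [-0.9  0.1  0.5]
0.114 0.1137 [-1.   0.2 -0.3]
0.11 0.1097 [-1.5  0.3 -0.1]
0.106 0.1057 [-1.7  1.3  0.4]
0.102 0.1017 [-1.3  0.3  0.5]
0.098 0.0977 [-1.3  0.2 -0.4]
0.094 0.0937 [-2.  -0.4  0.4]
0.09 0.0897 [-0.9  0.4  0.2]
0.086 0.0857 [-1.9  0.5 -0.4]
0.082 0.0818 [-0.4  0.5  1.6]
0.078 0.0802 [-12.4  -0.   37.4]
28.5333
```

The tips met a hard stop at z=0.080 against an expected flat-pad height of 0.079. Next I'll retract and look.

```bash
python3 - <<'E'
from h import *
s=arm.get_state();p=s["eef_pos"];M=s["tool_rot"]
arm.move_linear(p+[0,0,.15],None,.15)
arm.move_ptp([.40,.20,.35],down(-38));arm.sleep(.3)
f=viewer.grab_frame("top")["image"][155:300,215:415];g=viewer.grab_frame("scene")["image"][195:345,230:390]
r=lambda x:cv2.convertScaleAbs(cv2.resize(x,(400,400*x.shape[0]//x.shape[1]),interpolation=2),alpha=1.6)
a,b=r(f),r(g);im=np.zeros((380,800,3),np.uint8);im[:a.shape[0],:400]=a;im[:b.shape[0],400:]=b;cv2.imwrite("pics/both.png",im)
s=arm.get_state();print(s["time"],s["contact_force"])
E
```

```text
31.0583 [-0.48357681 -0.68823041 -0.12102602]
```

View pics/both.png

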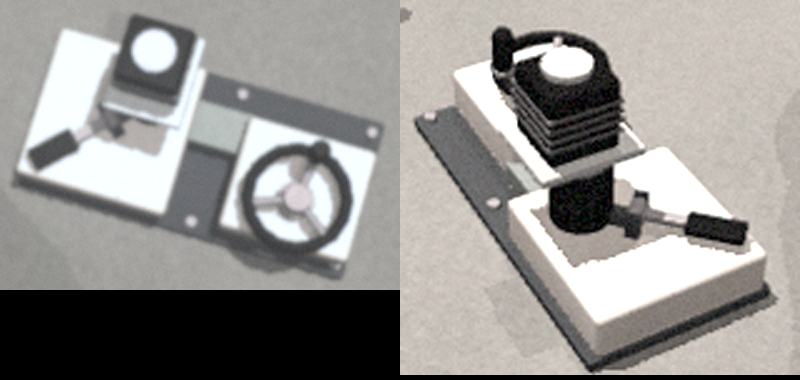

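The lever now lies flat over the foot, with the pad at about (52,150) in the left view and (718,230) in the right. The handle hasn't moved from its backed-off position and the arm is clear, so I'm handing in.

```bash
python3 -c "
from plant import order
print(order.sign_off())"
```

```text
the job is handed in; nothing more can be done
None
```

I cranked the handwheel up to its top stop, backed it off about 90° and pressed the clamp lever flat; nothing else was touched, and I handed the job in at about 31 s without seeing the verdict.

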